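# Stand the toppled stand foot up and hold it against fence and stop for drilling

## Task

I drill the stick holes into these pine balloon-stand feet next, and the one that is due has toppled over in front of the row. Stand it on end (either end up) back in its place between the stop block and the neighbouring foot, square against the fence, and hold it for the drill with one firm diagonal push that keeps it tight against the fence, the stop block and the board all at once; finish while still pushing, do not let go. Leave the other feet standing where they are and do not disturb anything else on the bench.

Things in the scene. Friction and masses are not known exactly. Their poses are not given: they have to be found in the camera images.
- board: Drilling board: dark film-faced plywood plate, 280 x 400 mm, on a thin rubber mat, fixed to the table; upper face 14 mm above the table. Origin at the centre of its underside, on the table; x points from the open front edge to the fence (roughly away from the robot), y along the fence, z up. Turned a little to either side.
- fence: Brown batten 28 mm thick, 400 mm long, fixed along the far edge of the board, 40 mm high above the board. Origin at the centre of its underside, on the board's upper face; axes as the board's. Its pressing face is towards the robot, 14 mm from the origin on the -x side (112 mm from the board's centre).
- stop: Fixed red stop block against the fence: 54 mm front to back, 50 mm along the fence, 40 mm high; a small blue clamp bar runs over it to the back of the fence, at most 48 mm above the board. Origin at the centre of its underside, on the board; axes as the board's; side faces at y = +-25 mm. Left or right of the gap; the neighbouring foot is on the other side, 160-180 mm centre to centre.
- block: The toppled pine foot: plain block 45 x 45 x 100 mm, about 0.1 kg, on its side on the front of the board, before the gap, roughly along the fence. Origin at its centre, z along its length, x and y square to its long faces; ends alike. 6 to 15 N each way (down, to fence, to stop) holds it firmly. It grips the board well: slide it home to the stop, then the fence, before bearing down.
- neighbour: An identical pine foot, 45 x 45 x 100 mm, loose, standing on end on the board by the fence, on the far side of the gap from the stop. Origin at its centre, 50 mm above the board. To be left standing where it is.
- drilled: Another identical pine foot, already drilled (dark hole in its top), loose, standing on end on the board by the fence at the -y end of the row. Origin at its centre. To be left standing where it is.
- spool_red: Bystander: ribbon spool, red with black flanges 88 mm across, 80 mm high, standing on the table at the left of the fence. Origin at the centre of its underside.
- spool_green: Bystander: ribbon spool like the red one, with green ribbon, at the right of the fence. Origin at the centre of its underside.
- drill: Bystander: blue and black cordless drill standing on its battery on the right of the board, 220 mm tall, its bit reaching 195 mm ahead along its own +x. Origin at the centre of its underside.
- square: Bystander: try square lying flat on the table on the left, 18 mm thick, blade 150 mm long along +x from its wooden stock. Origin at the centre of the stock's underside.
- carton: Bystander: closed cardboard carton 150 x 110 x 90 mm on the left. Origin at the centre of its underside.
- pump: Bystander: white and red hand pump lying on the table on the right, 300 mm long along x, 52 mm high. Origin under the middle of its barrel.
Not all that is in view belongs to the job. What is shaped like the neighbour but orange or purple is not meant.

How it is judged:
By the outcome, as a careful person would: the job done as asked, in the order asked, and still so for the second after the job is handed in, while the arm keeps its last pose, push and grip.
It also fails if it takes over 69 s, if anything falls off the work surface, if the arm or the gripper's body presses on something with over 40 N, if the wrist force passes 120 N, or if a joint passes its speed limit or range.

## Robot

A 6-joint arm with a two-finger parallel gripper is mounted at the origin on the work surface. World frame = base frame: x ahead of the robot, y to its left, z up, the work surface at z = 0. Lengths are in m, angles in rad, forces in N, time in s.
With the tool pointing down it reaches from about 0.35 to 0.975 m from the base axis. Payload 4.9 kg.
Tool frame: the origin (TCP) lies on the front face of the gripper's body, between the roots of the fingers; the fingertips stand ctrl.finger_overhang ahead of it and the grasp point (between the pads) lies 54 mm ahead of it (ctrl.finger_overhang is the distance from the TCP to the fingertips, in m); z points along the fingers, y is the line along which they close (so a half turn about z gives the same grasp; the last joint's range is limited). The gripper opens to 85 mm and grips with 20 to 120 N. Pads are 22 mm wide; open, the fingers measure 114 mm over their backs; the gripper's body (76 mm by 85 mm) begins 54 mm behind the grasp point. The pads swing forward as they close: fully open they stand 13 mm farther back than shut.
Start: joints at [-1.393, 0.053, 1.613, -0, 1.476, -0.119], TCP at [0.183, -0.598, 0.304] pointing down, gripper open.
Joint ranges: [-3.01, 3.01], [-1.01, 2.22], [0.06, 2.58], [-1.02, 4.17], [0.09, 2.62], [-3.14, 3.14]. Speed limits (rad/s): [2.57, 2.57, 3.14, 3.14, 3.14, 3.14].

## Interface

Orientations are given as a rotation vector (axis times angle).
In Python, from station import ctrl, vision gives the robot as it stands. The module is installed in compiled form; this text tells all that it offers.
- The arm moves only by the tool drive_tool, never from a script. Its argument "rows" is a list of rows, each a list of 2 entries, a list of its own where there are three numbers: the shift along the tool's x, y, z in m, then the turn about the tool's z in rad. A call has 1 to 10 rows; each row shifts and turns the commanded pose from where the row before left it, along the tool's axes as they then stand; what a row does not reach is not made up. A row lasts 1/10 s, in which the tool goes at most 50 mm and 8.59 degrees, less where a joint would pass 70% of its speed; a pose out of reach is approached as far as the arm can. A call with a gripper value outside its range is refused whole. "jaw" is the closure, from 0 (fully open) to 1 (shut), set as the call begins (left out, the last holds). The fingers move at their own pace and stop on an object; "grip_force" is the grip in N (left out, the last holds). Time passes only in rows, so rows that do not move let the fingers close. It gives the time, the measured TCP pose, the force, the opening and the grip force at its end, in the units of the state.
- ctrl.get_obs(): the state, without advancing time (a new reading comes with each control period).
- vision.get_image(name): name is "scene" or "top"; returns a dict with "image" (400x640x3 uint8, blue, green, red), "vertical_fov" (degrees; the focal length in pixels is half the picture's height over the tangent of half this angle, whatever the lens; pixels are square), "cx", "cy" (the principal point, pixels), "R" (3x3) and "t" (3): a world point X has camera coordinates R X + t. Camera axes: x right, y down, z forward; pixel columns grow to the right and rows downward; lengths in m; the calibration is good to about 2 mm. A picture is of the moment at which its call begins. There is no depth.
- ctrl.finish_job(): hands the job in; it is judged then, once.
The state is a dict: "t": time; "q": joint angles; "dq": joint speeds; "effort": joint torques, N m; "tool_pos": TCP position; "tool_rot": TCP orientation; "contact_force": force on the tool from outside, world axes, zero at the start; "wrist_torque": the same for the moment, N m; "opening": finger opening in m; "grip_force": force on a finger pad.
Only numpy, scipy, OpenCV 4.12 (cv2) and the standard library are available. Lean on these libraries where they do the work, as an engineer would, in place of code of your own. Each camera call takes 0.05 s, during which the arm holds its last target. There are 200 camera calls.

## Working session

There is one attempt and no reset: what is moved stays moved. The work goes in short steps, Python scripts to look and compute and a tool call to move; the robot and the scene stay as the last step left them, time stands still between calls to the robot, and variables do not carry over. Pictures are saved under pics/ and viewed, at most 10 in all, crops included, and the job is handed in when it is done.

Besides the shell and the picture viewer there is one more tool, called as name(argument=value, ...), one argument or row to a line, values as JSON. drive_tool: Moves the arm, as the interface text tells. Its arguments: {"type":"object","properties":{"rows":{"type":"array","items":{"type":"array"}},"jaw":{"type":"number"},"grip_force":{"type":"number"}},"required":["rows"]}

```bash
mkdir -p pics
cat > h.py <<'E'
import numpy as np, cv2
from station import ctrl, vision
from scipy.spatial.transform import Rotation as Ro
def snap(n,f):
    d=vision.get_image(n); cv2.imwrite('pics/'+f,d['image']); np.savez('pics/'+f[:-4]+'.npz',**d); return d
def ray(d,u,v,z):
    f=200/np.tan(np.radians(float(d['vertical_fov']))/2); R=d['R'];t=d['t']
    c=-R.T@t; r=R.T@np.array([(u-d['cx'])/f,(v-d['cy'])/f,1]); return c+r*(z-c[2])/r[2]
def proj(d,X):
    f=200/np.tan(np.radians(float(d['vertical_fov']))/2); p=d['R']@np.array(X)+d['t']; return p[:2]/p[2]*f+[d['cx'],d['cy']]
E
python3 - <<'E'
from h import *
for n in('scene','top'):
    d=snap(n,n+'0.png'); print(n,d['vertical_fov'],d['cx'],d['cy'],-d['R'].T@d['t'])
o=ctrl.get_obs();print(o['tool_pos'],o['tool_rot'],o['t'],o['opening'],o['contact_force'],ctrl.finger_overhang)
E
```

```text
scene 49.73887961213401 317.66765471935184 199.3990472735854 [ 1.83264249 -0.29353607  0.99680185]
top 57.500511243475 321.84181328806073 195.64892982570515 [ 0.36817176 -0.02785132  1.1680683 ]
[ 0.18269629 -0.59723642  0.30277476] [-3.10519762e+00 -4.64281123e-01  9.69442382e-05] 0.1 0.08536139393859289 [-0.36287026  1.07752898  0.09871667] 0.0726
```

View pics/top0.png

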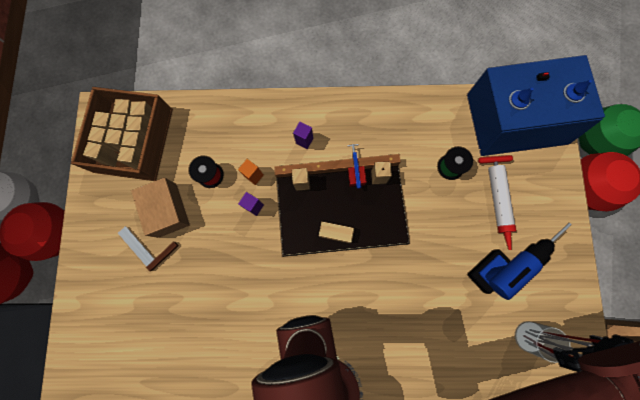

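View pics/scene0.png

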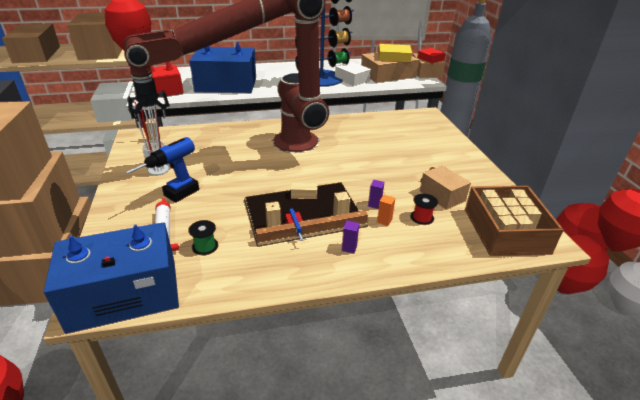

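The top view shows the stop (357,175), the neighbour (300,178), the drilled foot (382,170) and the toppled block (337,232). I'll enlarge it to measure.

Run:
```python
from h import *
im=cv2.imread('pics/top0.png')[145:265,265:415]
cv2.imwrite('pics/top0c.png',cv2.resize(im,None,fx=5,fy=5,interpolation=cv2.INTER_CUBIC))
```

```text
(no output)
```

View pics/top0c.png

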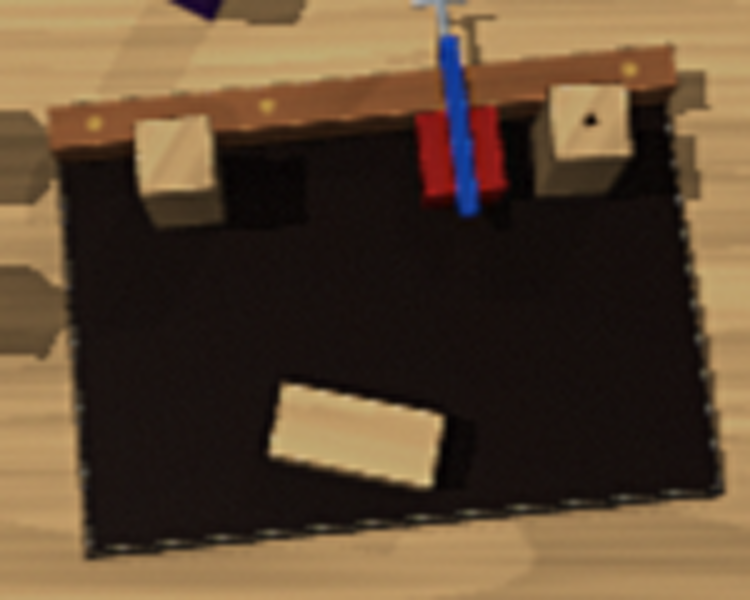

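The crop shows the block's top corners at (283,382), (444,413), (434,489) and (269,457). The stop top runs from (417,113) to (506,190), the neighbour top from (136,122) to (216,190), and the board front corners are (90,555) and (722,492).

Run:
```python
from h import *
d=dict(np.load('pics/top0.npz'))
def P(pts,z): return np.array([ray(d,(x+.5)/5-.5+265,(y+.5)/5-.5+145,z)[:2] for x,y in pts])
def show(n,p):
    print(n,np.round(p,4).tolist(),'c',np.round(p.mean(0),4),'edges',np.round(np.linalg.norm(np.roll(p,-1,0)-p,axis=1),4))
b=P([(283,382),(444,413),(434,489),(269,457)],.059);show('block',b)
show('stop',P([(417,113),(498,107),(506,192),(425,203)],.054))
show('neigh',P([(136,122),(211,115),(216,188),(140,196)],.114))
show('drilled',P([(549,87),(627,84),(631,158),(552,160)],.114))
f=P([(90,555),(722,492)],.014);show('front',f)
g=P([(50,108),(672,47)],.054);show('fback',g)
h=P([(60,150),(672,90)],.054);show('ffront',h)
for n,e in(('front',f),('fback',g),('ffr',h)):
    v=e[0]-e[1];print(n,np.degrees(np.arctan2(-v[0],v[1])))
v=(b[0]-b[1]+b[3]-b[2]);print('block axis deg',np.degrees(np.arctan2(-v[0],v[1])))
```

```text
block [[0.5064, -0.0009], [0.4862, -0.0988], [0.4403, -0.0916], [0.4607, 0.008]] c [ 0.4734 -0.0458] edges [0.0999 0.0465 0.1016 0.0465]
stop [[0.6767, -0.087], [0.6798, -0.1382], [0.6247, -0.1414], [0.6184, -0.0907]] c [ 0.6499 -0.1143] edges [0.0512 0.0552 0.0511 0.0584]
neigh [[0.6572, 0.0844], [0.6608, 0.0394], [0.6159, 0.0365], [0.6117, 0.0817]] c [0.6364 0.0605] edges [0.0451 0.045  0.0454 0.0456]
drilled [[0.675, -0.163], [0.6761, -0.2096], [0.6305, -0.2099], [0.63, -0.1631]] c [ 0.6529 -0.1864] edges [0.0465 0.0456 0.0467 0.045 ]
front [[0.4045, 0.1221], [0.4394, -0.274]] c [ 0.422  -0.0759] edges [0.3977 0.3977]
fback [[0.6837, 0.1456], [0.7174, -0.2494]] c [ 0.7006 -0.0519] edges [0.3964 0.3964]
ffront [[0.6561, 0.1388], [0.6892, -0.248]] c [ 0.6727 -0.0546] edges [0.3882 0.3882]
front 5.038196640895974
fback 4.878048422469986
ffr 4.883135984864487
block axis deg -11.616885438364017
```

```bash
cat >> h.py <<'E'
PHI=np.radians(4.95); C=np.array([.5613,-.0639])
def st():
    o=ctrl.get_obs();R=Ro.from_rotvec(o['tool_rot']).as_matrix();return o,R
def go(p,yaw=None):
    "displacement to TCP p in tool axes, then turn so tool y is at yaw deg (mod 180)"
    o,R=st(); print('d_tool',np.round(R.T@(np.array(p)-o['tool_pos']),4))
    y=np.degrees(np.arctan2(R[1,1],R[0,1])); print('yaw now',round(y,2))
    if yaw is not None: print('turn',round(-np.radians((yaw-y+90)%180-90),4))
    print('t',o['t'],'F',np.round(o['contact_force'],2),'open',o['opening'])
def bd(p): # world xy -> board xy
    d=np.array(p)[:2]-C; c,s=np.cos(PHI),np.sin(PHI); return np.array([c*d[0]+s*d[1],-s*d[0]+c*d[1]])
def wd(x,y):
    c,s=np.cos(PHI),np.sin(PHI); return C+[c*x-s*y,s*x+c*y]
E
python3 -c "
from h import *
go([.480,-.0145,.37],-11.6)"
```

```text
d_tool [ 0.4548 -0.4704 -0.0662]
yaw now -72.99
turn -1.0715
t 0.1 F [-0.36  1.08  0.1 ] open 0.08536139393859289
```

drive_tool(
  rows=[
    [[0,0,-0.035],0],
    [[0,0,-0.035],0],
  ],
)

```text
t: 0.3
tool_pos: [0.1826, -0.5968, 0.372]
tool_rot: [-3.102, -0.464, 0.0]
contact_force: [0.4, -0.4, -0.2]
opening: 0.0855
grip_force: 0.0
```

drive_tool(
  rows=[
    [[0.025,-0.026,0],0],
    [[0.025,-0.026,0],0],
    [[0.025,-0.026,0],0],
    [[0.025,-0.026,0],0],
    [[0.025,-0.026,0],0],
    [[0.025,-0.026,0],0],
    [[0.025,-0.026,0],0],
    [[0.025,-0.026,0],0],
    [[0.025,-0.026,0],0],
    [[0.025,-0.026,0],0],
  ],
)

```text
t: 1.3
tool_pos: [0.3461, -0.2744, 0.3734]
tool_rot: [-3.107, -0.464, 0.0]
contact_force: [-1.1, 0.2, -0.0]
opening: 0.0855
grip_force: 0.0
```

drive_tool(
  rows=[
    [[0.025,-0.026,0],0],
    [[0.025,-0.026,0],0],
    [[0.025,-0.026,0],0],
    [[0.025,-0.026,0],0],
    [[0.025,-0.026,0],0],
    [[0.025,-0.026,0],0],
    [[0.025,-0.026,0],0],
    [[0.025,-0.026,0],0],
    [[0,0,0],0],
    [[0,0,0],0],
  ],
)

```text
t: 2.3
tool_pos: [0.4761, -0.018, 0.3733]
tool_rot: [-3.107, -0.467, 0.002]
contact_force: [0.9, -0.9, 1.1]
opening: 0.085
grip_force: 0.0
```

drive_tool(
  rows=[
    [[0,0,0.01],-0.134],
    [[0,0,0.01],-0.134],
    [[0,0,0.01],-0.134],
    [[0,0,0.01],-0.134],
    [[0,0,0.01],-0.134],
    [[0,0,0.01],-0.134],
    [[0,0,0.01],-0.134],
    [[0,0,0.01],-0.134],
    [[0,0,0.01],0],
    [[0,0,0],0],
  ],
)

```text
t: 3.3
tool_pos: [0.4752, -0.0192, 0.282]
tool_rot: [-2.437, -1.979, 0.004]
contact_force: [-0.7, 0.5, -0.1]
opening: 0.0855
grip_force: 0.0
```

```bash
python3 -c "
from h import *
go([.480,-.0145,.091],-11.6)
snap('top','top1.png')
im=cv2.imread('pics/top1.png')[145:265,265:415]
cv2.imwrite('pics/top1c.png',cv2.resize(im,None,fx=5,fy=5,interpolation=cv2.INTER_CUBIC))
"
```

```text
d_tool [0.0057 0.0043 0.191 ]
yaw now -11.82
turn -0.0039
t 3.3 F [-0.74  0.54 -0.06] open 0.0854908224449614
```

drive_tool(
  rows=[
    [[0.0055,0.0045,0.02],0],
    [[0,0,0.03],0],
    [[0,0,0.03],0],
    [[0,0,0.03],0],
    [[0,0,0.03],0],
    [[0,0,0.02],0],
    [[0,0,0.016],0],
    [[0,0,0.015],0],
    [[0,0,0],0],
    [[0,0,0],0],
  ],
)

```text
t: 4.35
tool_pos: [0.4822, -0.0143, 0.0936]
tool_rot: [2.435, 1.985, 0.001]
contact_force: [0.1, -0.2, 0.4]
opening: 0.0853
grip_force: 0.0
```

```bash
python3 -c "
from h import *
go([.480,-.0145,.091],-11.6)
d=snap('scene','s1.png')
im=cv2.imread('pics/s1.png')[150:260,220:380]
cv2.imwrite('pics/s1c.png',cv2.resize(im,None,fx=5,fy=5,interpolation=cv2.INTER_CUBIC))
"
```

```text
d_tool [-0.0007 -0.0021  0.0026]
yaw now -11.64
turn -0.0006
t 4.35 F [ 0.15 -0.23  0.39] open 0.08534934263977362
```

View pics/s1c.png

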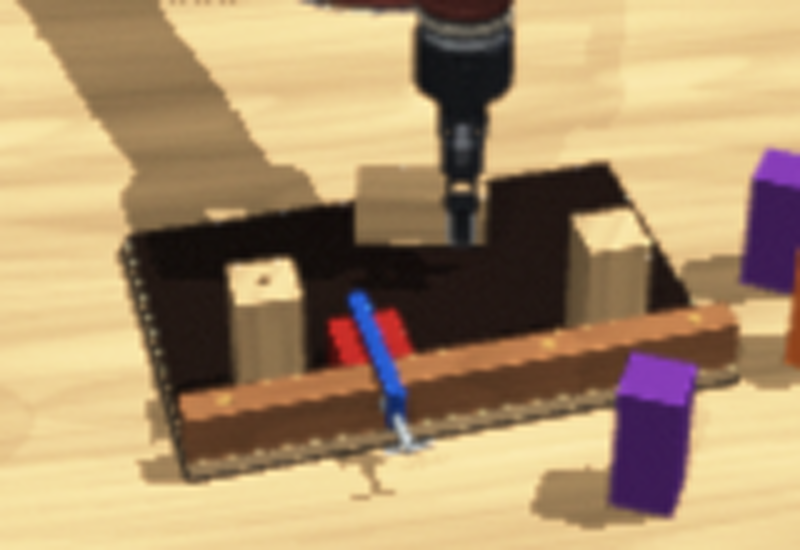

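The scene crop shows the far finger at (462,210) on the toppled block, which spans columns 355–487. That puts the grip about 19 mm from the +y end, as planned, so I'll grip gently and lift.

drive_tool(
  rows=[
    [[0,0,0.002],0],
    [[0,0,0],0],
    [[0,0,0],0],
    [[0,0,0],0],
    [[0,0,0],0],
    [[0,0,0],0],
    [[0,0,0],0],
    [[0,0,0],0],
    [[0,0,0],0],
    [[0,0,0],0],
  ],
  jaw=1,
  grip_force=20,
)

```text
t: 5.4
tool_pos: [0.4822, -0.0141, 0.0915]
tool_rot: [2.434, 1.986, 0.001]
contact_force: [-0.9, 0.0, 5.0]
opening: 0.0446
grip_force: 21.9
```

drive_tool(
  rows=[
    [[0,0,-0.02],0],
    [[0,0,-0.02],0],
    [[0,0,-0.02],0],
    [[0,0,-0.02],0],
    [[0,0,-0.02],0],
    [[0,0,-0.02],0],
    [[0,0,0],0],
    [[0,0,0],0],
    [[0,0,0],0],
    [[0,0,0],0],
  ],
)

```text
t: 6.4
tool_pos: [0.4809, -0.0139, 0.2091]
tool_rot: [-2.432, -1.985, 0.003]
contact_force: [0.3, 0.0, -0.2]
opening: 0.0452
grip_force: 21.2
```

```bash
python3 -c "
from h import *
o=ctrl.get_obs();print(o['contact_force'],o['wrist_torque'],o['tool_pos'],o['opening'])
d=snap('scene','s2.png')
im=cv2.imread('pics/s2.png')[130:250,220:380]
cv2.imwrite('pics/s2c.png',cv2.resize(im,None,fx=5,fy=5,interpolation=cv2.INTER_CUBIC))
"
```

```text
[ 0.33732622  0.00123902 -0.20507558] [ 0.05665934  0.01260169 -0.01923813] [ 0.48091699 -0.01389521  0.20909482] 0.04523883322794281
```

View pics/s2c.png

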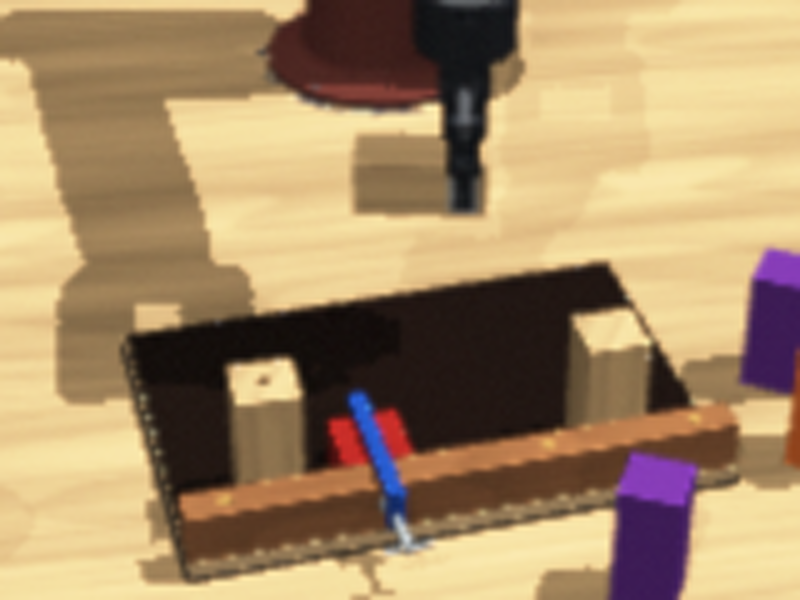

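The block is held horizontally and did not swing. I'll tilt it by pressing the lower part of its free end against the top edge of the fixed stop.

```bash
python3 -c "
from h import *
p=wd(.069,.062);print(p);go([*p,.209],4.95)"
```

```text
[0.6246929  0.00382252]
d_tool [ 0.0462  0.1371 -0.    ]
yaw now -11.58
turn -0.2884
t 6.45 F [-0.33 -0.15 -0.66] open 0.044811353783175883
```

drive_tool(
  rows=[
    [[0.0077,0.0228,0],0],
    [[0.0077,0.0228,0],0],
    [[0.0077,0.0228,0],0],
    [[0.0077,0.0228,0],0],
    [[0.0077,0.0228,0],0],
    [[0.0077,0.0228,0],0],
    [[0,0,0],-0.144],
    [[0,0,0],-0.144],
    [[0,0,0],0],
    [[0,0,0],0],
  ],
)

```text
t: 7.45
tool_pos: [0.6248, 0.0038, 0.2102]
tool_rot: [-2.127, -2.311, 0.001]
contact_force: [0.2, -0.5, -0.2]
opening: 0.0449
grip_force: 21.2
```

```bash
python3 -c "
from h import *
p=wd(.069,.062);print(p);go([*p,.126],4.95);print(st()[1])"
```

```text
[0.6246929  0.00382252]
d_tool [0.     0.     0.0842]
yaw now 4.76
turn -0.0034
t 7.45 F [ 0.23 -0.48 -0.19] open 0.04489831052332101
[[-8.29019210e-02  9.96557077e-01 -1.12379776e-03]
 [ 9.96557681e-01  8.29021445e-02  1.53696781e-04]
 [ 2.46332860e-04 -1.10718753e-03 -9.99999357e-01]]
```

drive_tool(
  rows=[
    [[0,0,0.02],0],
    [[0,0,0.02],0],
    [[0,0,0.02],0],
    [[0,0,0.014],0],
    [[0,0,0.01],0],
    [[0,0,0],0],
    [[0,0,0],0],
    [[0,0,0],0],
  ],
)

```text
t: 8.25
tool_pos: [0.6259, 0.0037, 0.1283]
tool_rot: [2.123, 2.313, 0.002]
contact_force: [-0.1, 0.6, -0.1]
opening: 0.0449
grip_force: 21.2
```

```bash
python3 -c "
from h import *
p=wd(.069,.062);go([*p,.126],4.95)
d=snap('scene','s3.png')
im=cv2.imread('pics/s3.png')[130:250,220:380]
cv2.imwrite('pics/s3c.png',cv2.resize(im,None,fx=5,fy=5,interpolation=cv2.INTER_CUBIC))
"
```

```text
d_tool [ 0.0002 -0.0012  0.0023]
yaw now 4.91
turn -0.0006
t 8.25 F [-0.1   0.62 -0.15] open 0.0448925164244216
```

View pics/s3c.png

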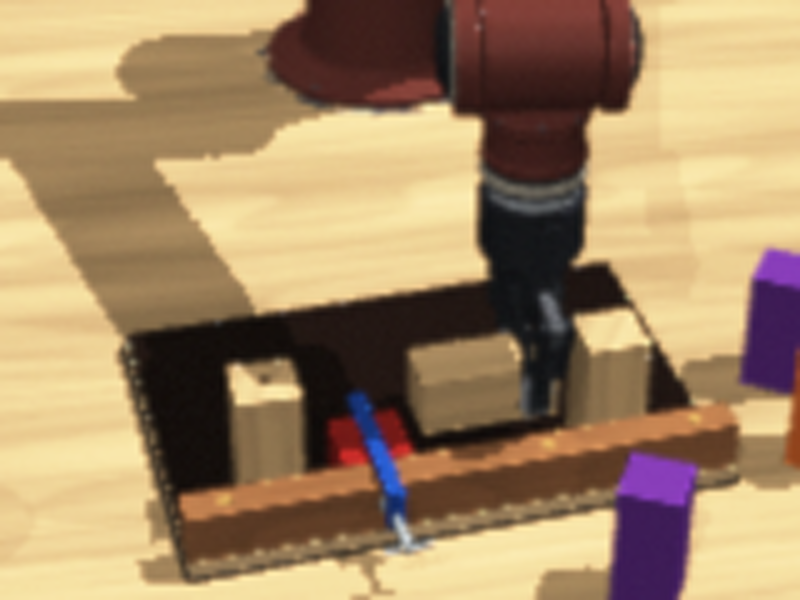

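The block is horizontal, with its free end at about (410,385), just short of the stop (330–412). The finger clears the neighbour.

drive_tool(
  rows=[
    [[0,-0.001,0.0025],0],
    [[-0.004,0,0],0],
    [[-0.004,0,0],0],
    [[-0.003,0,0],0],
    [[-0.002,0,0],0],
    [[0,0,0],0],
    [[0,0,0],0],
  ],
)

```text
t: 9.0
tool_pos: [0.6251, -0.0089, 0.1245]
tool_rot: [-2.123, -2.314, -0.001]
contact_force: [-1.4, 3.4, -0.2]
opening: 0.0448
grip_force: 21.1
```

drive_tool(
  rows=[
    [[-0.002,0,0],0],
    [[-0.002,0,-0.002],0],
    [[-0.002,0,-0.006],0],
    [[-0.0015,0,-0.006],0],
    [[-0.002,0,-0.0045],0],
    [[-0.0025,0,-0.0045],0],
    [[-0.002,0,-0.0045],0],
    [[0,0,0],0],
    [[0,0,0],0],
  ],
)

```text
t: 9.9
tool_pos: [0.6269, -0.0242, 0.1526]
tool_rot: [2.122, 2.313, -0.0]
contact_force: [0.3, -0.4, 1.0]
opening: 0.0452
grip_force: 21.0
```

```bash
python3 -c "
from h import *
o,R=st();p=bd(o['tool_pos']);print(p,p[1]+.033,o['tool_pos'][2]-.108,o['contact_force'])
d=snap('scene','s4.png')
im=cv2.imread('pics/s4.png')[130:250,220:380]
cv2.imwrite('pics/s4c.png',cv2.resize(im,None,fx=5,fy=5,interpolation=cv2.INTER_CUBIC))
"
```

```text
[0.06878388 0.03390893] 0.066908933356508 0.04460136880260014 [ 0.31104143 -0.35020189  0.95289394]
```

View pics/s4c.png

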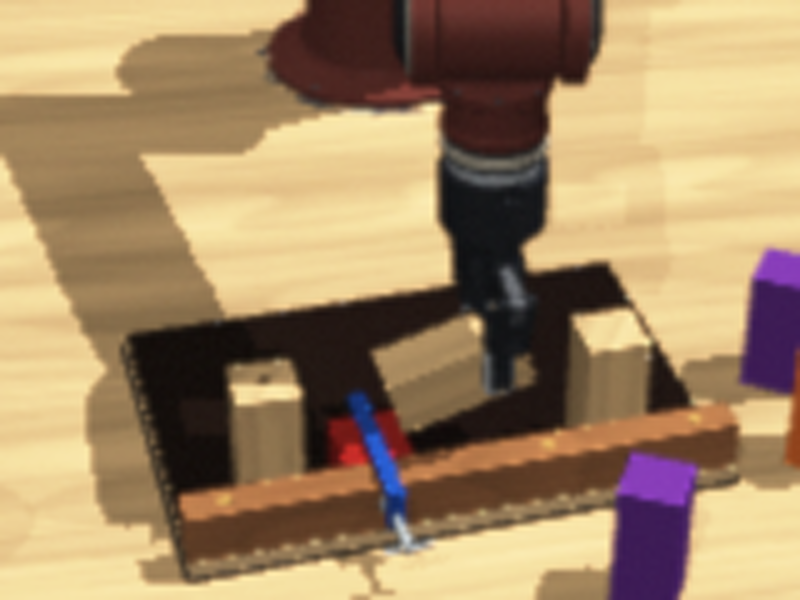

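The block is tilting as planned, with its free end at (375,355)–(415,432) and a tilt of roughly 25°. I'll continue along the arc.

drive_tool(
  rows=[
    [[-0.004,0,-0.005],0],
    [[-0.004,0,-0.005],0],
    [[-0.0045,0,-0.0045],0],
    [[-0.0045,0,-0.004],0],
    [[-0.0045,0,-0.0035],0],
    [[-0.0045,0,-0.003],0],
    [[-0.005,0,-0.0025],0],
    [[-0.005,0,-0.0025],0],
    [[0,0,0],0],
    [[0,0,0],0],
  ],
)

```text
t: 10.95
tool_pos: [0.6294, -0.0592, 0.1819]
tool_rot: [-2.124, -2.314, -0.0]
contact_force: [-0.6, 0.6, -1.1]
opening: 0.0448
grip_force: 20.8
```

```bash
python3 -c "
from h import *
o,R=st();p=bd(o['tool_pos']);print(p,p[1]+.033,o['tool_pos'][2]-.108,o['contact_force'])
d=snap('scene','s5.png')
im=cv2.imread('pics/s5.png')[130:250,220:380]
cv2.imwrite('pics/s5c.png',cv2.resize(im,None,fx=5,fy=5,interpolation=cv2.INTER_CUBIC))
"
```

```text
[ 0.06826801 -0.00118219] 0.03181780718111148 0.07385735497940242 [-0.56928477  0.59903943 -1.14956428]
```

View pics/s5c.png

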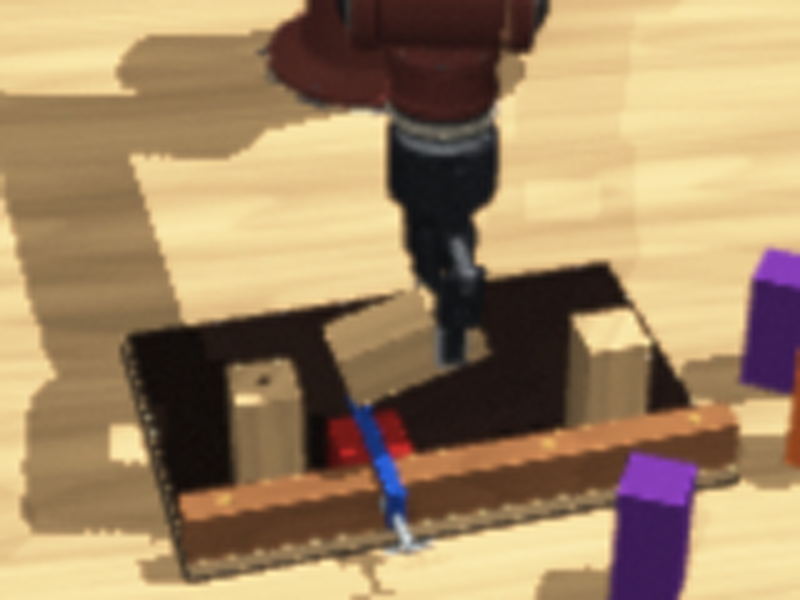

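The free end slipped up over the stop edge, with its corner at (368,402). I'll estimate the tilt and re-engage with more downward bias.

```bash
cat >> h.py <<'E'
def corners(d,th,tcp,a=.0828,l=.0172):
    "fence-side face corners in 5x crop px (offset 220,130): B lower, B upper, A lower, A upper"
    p=bd(tcp); z=tcp[2]-.054; c,s=np.cos(np.radians(th)),np.sin(np.radians(th)); out=[]
    for q,w in((a,.0225),(a,-.0225),(-l,.0225),(-l,-.0225)):
        y=p[1]-q*c+w*s; zz=z-q*s-w*c; X=wd(p[0]+.0225,y)
        u=proj(d,[*X,zz]); out.append(np.round(((u-[220,130])+.5)*5-.5).astype(int).tolist())
    return out
E
python3 -c "
from h import *
d=dict(np.load('pics/s5.npz'));o,R=st()
for t in(15,20,25,30,35,40):print(t,corners(d,t,o['tool_pos']))"
```

```text
15 [[341, 411], [323, 363], [476, 359], [460, 310]]
20 [[347, 417], [324, 371], [478, 356], [457, 310]]
25 [[353, 423], [325, 380], [479, 354], [454, 309]]
30 [[361, 428], [328, 388], [481, 351], [450, 309]]
35 [[368, 432], [331, 396], [482, 348], [447, 310]]
40 [[377, 436], [335, 403], [483, 345], [443, 310]]
```

```bash
cat >> h.py <<'E'
def hull(d,th,p,z,a):
    c,s=np.cos(np.radians(th)),np.sin(np.radians(th)); out=[]
    for x in(-.0225,.0225):
        for q in(a,a-.1):
            for w in(.0225,-.0225): out.append(proj(d,[*wd(p[0]+x,p[1]-q*c+w*s),z-q*s-w*c]))
    return cv2.convexHull(np.round(np.array(out)*4).astype(np.float32))
def fit(f,tcp,ths,As,off=(0,0),save=None):
    d=dict(np.load('pics/'+f+'.npz')); im=cv2.resize(d['image'],None,fx=4,fy=4).astype(int)
    m=((im[...,2]>70)&(im[...,2]>im[...,0]*1.25)&(im[...,1]>im[...,0]*1.08)).astype(np.uint8)
    p=bd(tcp); z=tcp[2]-.054; res=[]
    c0=proj(d,[*wd(p[0],p[1]-.03),z])*4; win=np.zeros(m.shape,np.uint8); cv2.circle(win,tuple(int(v) for v in c0),330,1,-1)
    bp=[proj(d,[*wd(x,y),.014])*4 for x,y in((-.138,.19),(-.138,-.19),(.10,-.19),(.10,.07),(.07,.07),(.07,.19))]
    brd=np.zeros(m.shape,np.uint8); cv2.fillPoly(brd,[np.round(bp).astype(int)],1)
    dr=np.zeros(m.shape,np.uint8); cv2.fillPoly(dr,[cv2.convexHull(np.array([proj(d,[*wd(x,y),zz])*4 for x in(.06,.12) for y in(-.16,-.095) for zz in(.014,.116)]).astype(np.float32)).astype(int)],1)
    m=m*win*brd*(1-dr)
    for th in ths:
        for a in As:
            for ox in off:
                for oz in off:
                    h=np.zeros(m.shape,np.uint8); cv2.fillConvexPoly(h,hull(d,th,p+[0,ox],z+oz,a).astype(int),1); h*=brd*(1-dr)
                    res.append(((h!=m).sum(),th,a,ox,oz))
    res.sort(); return res[:5],m.sum()
E
python3 -c "
from h import *
A=np.arange(.06,.096,.004);o=ctrl.get_obs()
print(fit('s3',[.6259,.0037,.1283],range(-10,21,5),A,(-.004,0,.004)))
print(fit('s4',[.6269,-.0242,.1526],range(0,51,5),A,(-.004,0,.004)))
print(fit('s5',o['tool_pos'],range(0,51,5),A,(-.004,0,.004)))
"
```

```text
([(np.int64(14542), 0, np.float64(0.09200000000000003), -0.004, 0), (np.int64(14588), 0, np.float64(0.07200000000000001), -0.004, 0), (np.int64(14588), 0, np.float64(0.07600000000000001), 0, 0), (np.int64(14588), 0, np.float64(0.08000000000000002), 0.004, 0), (np.int64(14615), 5, np.float64(0.09200000000000003), -0.004, 0)], np.uint64(19197))
([(np.int64(14742), 15, np.float64(0.07600000000000001), 0, -0.004), (np.int64(14768), 15, np.float64(0.08000000000000002), 0.004, -0.004), (np.int64(14786), 15, np.float64(0.08000000000000002), 0, -0.004), (np.int64(14797), 15, np.float64(0.07200000000000001), 0, -0.004), (np.int64(14805), 20, np.float64(0.07600000000000001), -0.004, -0.004)], np.uint64(19352))
([(np.int64(14940), 15, np.float64(0.07200000000000001), 0, -0.004), (np.int64(14969), 15, np.float64(0.068), -0.004, -0.004), (np.int64(15004), 20, np.float64(0.068), -0.004, -0.004), (np.int64(15007), 15, np.float64(0.07600000000000001), 0.004, -0.004), (np.int64(15020), 20, np.float64(0.07600000000000001), 0, 0)], np.uint64(19700))
```

Fitting the mask gives a tilt of about 16°, with the block slid 7 mm in the pads, so this grip has too little leverage. I'll lay the block flat on open board and regrip only its top end corner. That makes a small contact patch with a long lever.

drive_tool(
  rows=[
    [[0,0,-0.015],0],
    [[0.01,-0.022,0],0],
    [[0.01,-0.022,0],0],
    [[0.01,-0.022,0],0],
    [[0,0,0.02],0],
    [[0,0,0.02],0],
    [[0,0,0.015],0],
    [[0,0,0],0],
    [[0,0,0],0],
  ],
)

```text
t: 11.9
tool_pos: [0.5614, -0.0349, 0.1423]
tool_rot: [2.124, 2.315, 0.0]
contact_force: [0.1, -0.0, -0.5]
opening: 0.045
grip_force: 21.0
```

drive_tool(
  rows=[
    [[0,0,0.008],0],
    [[0,0,0.008],0],
    [[0,0,0.008],0],
    [[0,0,0.008],0],
    [[0,0,0.008],0],
    [[0,0,0.006],0],
    [[0,0,0],0],
    [[0,0,0],0],
  ],
)

```text
t: 12.7
tool_pos: [0.5606, -0.0349, 0.0952]
tool_rot: [-2.123, -2.314, 0.001]
contact_force: [1.0, -0.1, -0.8]
opening: 0.0449
grip_force: 21.5
```

```bash
python3 -c "
from h import *
o,R=st();print(bd(o['tool_pos']),o['tool_pos'][2])
snap('scene','s6.png');A=np.arange(.06,.096,.004)
print(fit('s6',o['tool_pos'],range(-10,31,5),A,(-.004,0,.004)))
"
```

```text
[0.00185762 0.02898346] 0.09523856238440183
([(np.int64(15337), 5, np.float64(0.07200000000000001), 0, 0), (np.int64(15338), 5, np.float64(0.068), -0.004, 0), (np.int64(15355), 5, np.float64(0.07600000000000001), 0.004, 0), (np.int64(15471), 0, np.float64(0.068), -0.004, -0.004), (np.int64(15471), 0, np.float64(0.07200000000000001), 0, -0.004)], np.uint64(18349))
```

drive_tool(
  rows=[
    [[0,0,0.003],0],
    [[0,0,0.002],0],
    [[0,0,0],0],
    [[0,0,0],0],
    [[0,0,0],0],
  ],
)

```text
t: 13.25
tool_pos: [0.5615, -0.0349, 0.0912]
tool_rot: [2.123, 2.314, 0.001]
contact_force: [0.7, 0.6, 2.8]
opening: 0.0446
grip_force: 21.7
```

drive_tool(
  rows=[
    [[0,0,0],0],
    [[0,0,0],0],
    [[0,0,0],0],
    [[0,0,0],0],
    [[0,0,0],0],
    [[0,0,-0.02],0],
    [[0,0,-0.03],0],
    [[0,0,-0.03],0],
    [[0,0,0],0],
    [[0,0,0],0],
  ],
  jaw=0,
)

```text
t: 14.25
tool_pos: [0.5615, -0.0349, 0.1718]
tool_rot: [2.123, 2.314, 0.001]
contact_force: [-0.6, -0.3, -0.9]
opening: 0.0858
grip_force: 0.0
```

```bash
python3 -c "
from h import *
go([*wd(.002,.052),.111],4.95)
o,R=st()
snap('scene','s7.png');A=np.arange(.064,.084,.002)
for x in(-.002,.002,.006):print(fit('s7',[*wd(x,.029),.0905],range(-5,6,5),A,(0,)))
"
```

```text
d_tool [ 0.0232 -0.0008  0.0607]
yaw now 4.93
turn -0.0004
t 14.25 F [-0.62 -0.32 -0.86] open 0.08580553907504412
([(np.int64(13873), 0, np.float64(0.07), 0, 0), (np.int64(13972), 5, np.float64(0.07), 0, 0), (np.int64(14050), 0, np.float64(0.068), 0, 0), (np.int64(14059), 0, np.float64(0.07200000000000001), 0, 0), (np.int64(14067), 5, np.float64(0.068), 0, 0)], np.uint64(20676))
([(np.int64(13805), 0, np.float64(0.07), 0, 0), (np.int64(13835), 0, np.float64(0.07200000000000001), 0, 0), (np.int64(13903), -5, np.float64(0.07200000000000001), 0, 0), (np.int64(13905), -5, np.float64(0.07), 0, 0), (np.int64(13947), 0, np.float64(0.068), 0, 0)], np.uint64(20676))
([(np.int64(14026), -5, np.float64(0.07200000000000001), 0, 0), (np.int64(14120), -5, np.float64(0.07), 0, 0), (np.int64(14136), 0, np.float64(0.07200000000000001), 0, 0), (np.int64(14138), -5, np.float64(0.07400000000000001), 0, 0), (np.int64(14230), 0, np.float64(0.07400000000000001), 0, 0)], np.uint64(20676))
```

The block lies flat with its A end at yb≈0.0585. I'll regrip at the top corner of that end.

drive_tool(
  rows=[
    [[0.012,0,0],0],
    [[0.012,0,0],0],
    [[0,0,0.02],0],
    [[0,0,0.02],0],
    [[0,0,0.015],0],
    [[0,0,0.006],0],
    [[0,0,0],0],
    [[0,0,0],0],
  ],
)

```text
t: 15.1
tool_pos: [0.5595, -0.0109, 0.1104]
tool_rot: [2.123, 2.315, 0.001]
contact_force: [-0.3, -0.1, 0.3]
opening: 0.0858
grip_force: 0.0
```

drive_tool(
  rows=[
    [[0,0,0],0],
    [[0,0,0],0],
    [[0,0,0],0],
    [[0,0,0],0],
    [[0,0,0],0],
    [[0,0,0],0],
    [[0,0,0],0],
    [[0,0,0],0],
    [[0,0,0],0],
  ],
  jaw=1,
)

```text
t: 16.0
tool_pos: [0.5596, -0.011, 0.1107]
tool_rot: [2.123, 2.314, 0.001]
contact_force: [-1.0, 0.9, 6.0]
opening: 0.0445
grip_force: 21.2
```

drive_tool(
  rows=[
    [[0,0,-0.02],0],
    [[0,0,-0.02],0],
    [[0,0,-0.02],0],
    [[0,0,-0.02],0],
    [[0,0,-0.02],0],
    [[0,0,0],0],
    [[0,0,0],0],
    [[0,0,0],0],
    [[0,0,0],0],
  ],
)

```text
t: 16.9
tool_pos: [0.5582, -0.0108, 0.208]
tool_rot: [-2.122, -2.313, 0.003]
contact_force: [-0.3, 0.2, -0.9]
opening: 0.0441
grip_force: 20.8
```

```bash
cat >> h.py <<'E'
def fit2(f,tcp,ths,dys,dzs):
    "block centre offset (dy,dz) from TCP in board y / world z; tilt th"
    d=dict(np.load('pics/'+f+'.npz')); best=[]
    for dy in dys:
        for dz in dzs:
            t=np.array(tcp)+[*(wd(0,dy)-C),dz+.054]
            best.append((fit(f,t,ths,(.05,),(0,))[0][0],dy,dz))
    best.sort(key=lambda r:r[0][0]); return [(int(b[0][0]),b[0][1],round(b[1],4),round(b[2],4)) for b in best[:4]]
E
python3 -c "
from h import *
o,R=st();print(bd(o['tool_pos']),o['tool_pos'])
snap('scene','s8.png')
for ths in (range(-5,96,20),):print(fit2('s8',o['tool_pos'],range(-5,101,15),np.arange(-.05,.011,.01),np.arange(-.105,-.05,.01)))
"
```

```text
[0.00149492 0.05315444] [ 0.55820284 -0.01081481  0.20796017]
[(13008, -5, np.float64(-0.05), np.float64(-0.075)), (13103, -5, np.float64(-0.04), np.float64(-0.075)), (13384, 10, np.float64(-0.03), np.float64(-0.075)), (13573, 10, np.float64(-0.02), np.float64(-0.075))]
```

drive_tool(
  rows=[
    [[0.004,0.02,0],0],
    [[0.004,0.02,0],0],
    [[0.004,0.02,0],0],
    [[0.005,0.0185,0],0],
    [[0,0,0.02],0],
    [[0,0,0.02],0],
    [[0,0,0.02],0],
    [[0,0,0.006],0],
    [[0,0,0],0],
    [[0,0,0],0],
  ],
)

```text
t: 17.95
tool_pos: [0.6362, 0.0127, 0.1446]
tool_rot: [2.123, 2.314, 0.001]
contact_force: [-0.0, 0.0, 0.6]
opening: 0.0446
grip_force: 20.9
```

drive_tool(
  rows=[
    [[-0.003,0,0],0],
    [[-0.003,0,0],0],
    [[-0.003,0,0],0],
    [[-0.003,0,0],0],
    [[0,0,0],0],
  ],
)

```text
t: 18.45
tool_pos: [0.6376, 0.0066, 0.1473]
tool_rot: [-2.119, -2.31, -0.017]
contact_force: [-2.9, 21.0, 7.6]
opening: 0.0442
grip_force: 24.2
```

```bash
python3 -c "
from h import *
o,R=st();p=bd(o['tool_pos']);print(p,p[1]+.033-.003,o['tool_pos'][2]-.054-.062,o['contact_force'])
snap('scene','s9.png')
print(fit2('s9',o['tool_pos'],range(-10,31,5),np.arange(-.06,-.03,.005),np.arange(-.085,-.065,.005)))"
```

```text
[0.0820626  0.06366684] 0.09366684486899092 0.03126374533061535 [-2.89576896 21.02933339  7.59402335]
[(12805, 5, np.float64(-0.045), np.float64(-0.085)), (12817, 10, np.float64(-0.045), np.float64(-0.08)), (12862, 10, np.float64(-0.05), np.float64(-0.08)), (12921, 15, np.float64(-0.05), np.float64(-0.085))]
```

drive_tool(
  rows=[
    [[-0.002,0,-0.005],0],
    [[-0.002,0,-0.005],0],
    [[-0.002,0,-0.005],0],
    [[-0.003,0,-0.005],0],
    [[-0.003,0,-0.005],0],
    [[-0.003,0,-0.004],0],
    [[0,0,0],0],
  ],
)

```text
t: 19.2
tool_pos: [0.6389, -0.014, 0.1748]
tool_rot: [2.124, 2.314, 0.004]
contact_force: [-0.4, 5.8, 4.0]
opening: 0.0445
grip_force: 26.1
```

```bash
python3 -c "
from h import *
o,R=st();p=bd(o['tool_pos']);print(p,p[1]+.033-.003,o['tool_pos'][2]-.054-.062,o['contact_force'])
snap('scene','s10.png')
print(fit2('s10',o['tool_pos'],range(-10,51,5),np.arange(-.06,-.02,.005),np.arange(-.1,-.065,.005)))"
```

```text
[0.08162821 0.04301948] 0.07301947751648845 0.058813337528456744 [-0.39250697  5.83610185  3.97882699]
[(13489, 20, np.float64(-0.035), np.float64(-0.09)), (13691, 20, np.float64(-0.03), np.float64(-0.09)), (13698, 25, np.float64(-0.035), np.float64(-0.095)), (13848, 20, np.float64(-0.04), np.float64(-0.095))]
```

The tilt is about 22° and contact is holding (about 7 N), so I'll continue the arc with a bit more inward bias.

drive_tool(
  rows=[
    [[-0.005,0,-0.003],0],
    [[-0.004,0,-0.004],0],
    [[-0.004,0,-0.004],0],
    [[-0.0045,0,-0.0035],0],
    [[-0.0045,0,-0.0035],0],
    [[-0.0045,0,-0.003],0],
    [[0,0,0],0],
  ],
)

```text
t: 19.95
tool_pos: [0.6406, -0.0415, 0.1946]
tool_rot: [2.124, 2.313, -0.0]
contact_force: [0.6, 3.5, 2.8]
opening: 0.0443
grip_force: 27.0
```

```bash
python3 -c "
from h import *
o,R=st();p=bd(o['tool_pos']);print(p,p[1]+.033-.003,o['tool_pos'][2]-.054-.062,o['contact_force'])
snap('scene','s11.png')
print(fit2('s11',o['tool_pos'],range(10,66,5),np.arange(-.06,-.01,.005),np.arange(-.11,-.065,.005)))"
```

```text
[0.08098286 0.0154713 ] 0.0454712952395325 0.07856060163599024 [0.61747188 3.52689919 2.84678505]
[(14253, 40, np.float64(-0.015), np.float64(-0.1)), (14375, 40, np.float64(-0.015), np.float64(-0.095)), (14381, 40, np.float64(-0.02), np.float64(-0.1)), (14651, 45, np.float64(-0.02), np.float64(-0.105))]
```

drive_tool(
  rows=[
    [[-0.005,0,-0.002],0],
    [[-0.005,0,-0.0025],0],
    [[-0.005,0,-0.002],0],
    [[-0.005,0,-0.002],0],
    [[-0.003,0,-0.001],0],
    [[0,0,0],0],
  ],
)

```text
t: 20.6
tool_pos: [0.6422, -0.0642, 0.2033]
tool_rot: [-2.125, -2.314, 0.001]
contact_force: [-0.9, 2.7, 0.6]
opening: 0.0444
grip_force: 27.0
```

```bash
python3 -c "
from h import *
o,R=st();p=bd(o['tool_pos']);print(p,p[1]+.033-.003,o['tool_pos'][2]-.054-.062,o['contact_force'])
snap('scene','s12.png')
print(fit2('s12',o['tool_pos'],range(20,86,5),np.arange(-.045,.015,.005),np.arange(-.12,-.065,.005)))"
```

```text
[ 0.08057063 -0.00727612] 0.02272388342251141 0.08732661734751127 [-0.93273299  2.74034421  0.58311214]
[(14630, 55, np.float64(-0.005), np.float64(-0.1)), (14640, 55, np.float64(-0.005), np.float64(-0.105)), (14798, 50, np.float64(-0.0), np.float64(-0.1)), (14964, 55, np.float64(-0.01), np.float64(-0.11))]
```

The tilt is about 55°. I'll back off, lower beside the stop, then push the block's leading corner against the stop's side face to finish standing it up.

drive_tool(
  rows=[
    [[0.01,0,-0.004],0],
    [[0.015,0,0],0],
    [[0.015,0,0],0],
    [[0,0,0.008],0],
    [[0,0,0.01],0],
    [[0,0,0.01],0],
    [[0,0,0],0],
    [[0,0,0],0],
  ],
)

```text
t: 21.45
tool_pos: [0.6386, -0.024, 0.1784]
tool_rot: [-2.124, -2.313, 0.002]
contact_force: [0.1, 0.1, -1.0]
opening: 0.0443
grip_force: 26.7
```

```bash
python3 -c "
from h import *
o,R=st();p=bd(o['tool_pos']);print(p,o['tool_pos'][2],o['contact_force'])
snap('scene','s13.png')
print(fit2('s13',o['tool_pos'],range(40,86,5),np.arange(-.025,.015,.005),np.arange(-.12,-.085,.005)))"
```

```text
[0.08043973 0.0331015 ] 0.17839049772876242 [ 0.09363992  0.14943329 -0.95050925]
[(13436, 55, np.float64(-0.015), np.float64(-0.12)), (13438, 50, np.float64(-0.02), np.float64(-0.12)), (13475, 50, np.float64(-0.015), np.float64(-0.115)), (13713, 55, np.float64(-0.01), np.float64(-0.11))]
```

drive_tool(
  rows=[
    [[-0.005,0,0],0],
    [[-0.005,0,0],0],
    [[-0.005,0,-0.001],0],
    [[-0.005,0,-0.001],0],
    [[-0.005,0,0],0],
    [[0,0,0],0],
  ],
)

```text
t: 22.1
tool_pos: [0.6413, -0.0492, 0.1817]
tool_rot: [2.124, 2.314, 0.001]
contact_force: [0.2, 2.1, -1.3]
opening: 0.0446
grip_force: 26.5
```

drive_tool(
  rows=[
    [[-0.005,0,0],0],
    [[-0.005,0,0],0],
    [[-0.004,0,0],0],
    [[-0.003,0,0],0],
    [[0,0,0],0],
  ],
)

```text
t: 22.6
tool_pos: [0.6425, -0.0662, 0.1812]
tool_rot: [2.124, 2.314, -0.001]
contact_force: [-0.7, 1.2, -0.1]
opening: 0.0445
grip_force: 26.2
```

```bash
python3 -c "
from h import *
o,R=st();p=bd(o['tool_pos']);print(p,o['tool_pos'][2],o['contact_force'])
snap('scene','s14.png');cv2.imwrite('pics/s14c.png',cv2.resize(cv2.imread('pics/s14.png')[130:250,220:380],None,fx=5,fy=5,interpolation=cv2.INTER_CUBIC))
print(fit2('s14',o['tool_pos'],range(40,106,5),np.arange(-.025,.02,.005),np.arange(-.12,-.085,.005)))"
```

```text
[ 0.08070048 -0.0092517 ] 0.18122561217289723 [-0.68365777  1.19202745 -0.1414995 ]
[(13280, 80, np.float64(0.015), np.float64(-0.12)), (13316, 75, np.float64(0.015), np.float64(-0.115)), (13328, 75, np.float64(0.01), np.float64(-0.12)), (13399, 75, np.float64(0.015), np.float64(-0.11))]
```

drive_tool(
  rows=[
    [[-0.004,0,0],0],
    [[-0.004,0,0],0],
    [[-0.003,0,0],0],
    [[0,0,0],0],
    [[0,0,0],0],
  ],
)

```text
t: 23.15
tool_pos: [0.6435, -0.0767, 0.1814]
tool_rot: [2.124, 2.314, -0.001]
contact_force: [-0.7, 1.2, -0.2]
opening: 0.0449
grip_force: 26.0
```

```bash
python3 -c "
from h import *
o,R=st();p=bd(o['tool_pos']);print(p,o['tool_pos'][2],o['contact_force'],o['wrist_torque'])
snap('scene','s14.png');cv2.imwrite('pics/s14c.png',cv2.resize(cv2.imread('pics/s14.png')[130:250,220:380],None,fx=5,fy=5,interpolation=cv2.INTER_CUBIC))
print(fit2('s14',o['tool_pos'],range(60,106,5),np.arange(-.01,.03,.005),np.arange(-.12,-.085,.005)))"
```

```text
[ 0.08082239 -0.01988492] 0.1813995977383227 [-0.70869746  1.21179698 -0.19937128] [ 0.36290999 -0.02223634  0.04243888]
[(13257, 80, np.float64(0.02), np.float64(-0.12)), (13312, 80, np.float64(0.02), np.float64(-0.115)), (13464, 80, np.float64(0.02), np.float64(-0.11)), (13632, 75, np.float64(0.025), np.float64(-0.12))]
```

View pics/s14c.png

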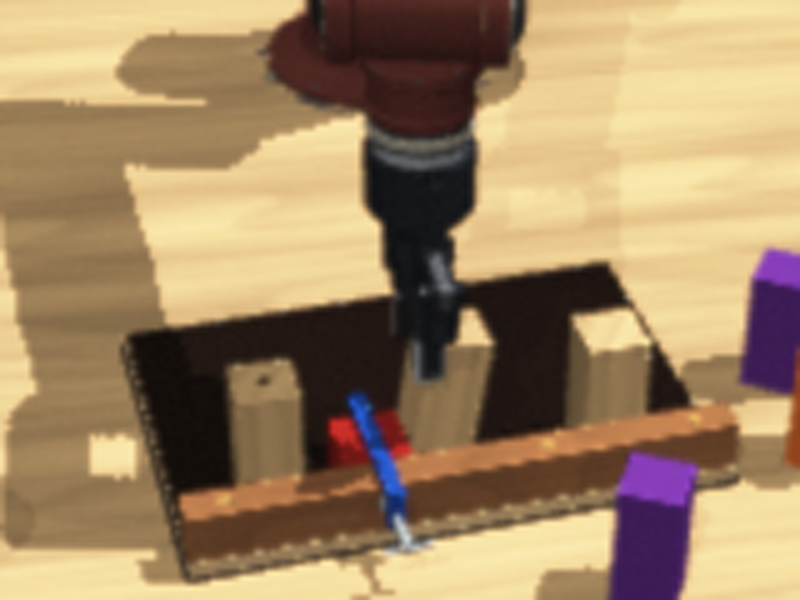

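The block is nearly upright (about 80°), spanning columns 405–490 next to the stop. Pressing it down on the board will level it.

drive_tool(
  rows=[
    [[-0.002,0,0.003],0],
    [[-0.002,0,0.003],0],
    [[0,0,0.003],0],
    [[0,0,0.002],0],
    [[0,0,0],0],
    [[0,0,0],0],
  ],
)

```text
t: 23.8
tool_pos: [0.6435, -0.0804, 0.1699]
tool_rot: [-2.123, -2.314, 0.001]
contact_force: [-0.3, 1.6, -1.4]
opening: 0.0447
grip_force: 25.8
```

```bash
python3 -c "
from h import *
o,R=st();p=bd(o['tool_pos']);print(p,o['tool_pos'][2],o['contact_force'],o['wrist_torque'])
snap('scene','s15.png')
print(fit2('s15',o['tool_pos'],range(70,106,5),np.arange(-.01,.03,.005),np.arange(-.12,-.085,.005)))"
```

```text
[ 0.08051519 -0.02356663] 0.16987378873220293 [-0.33272452  1.55782956 -1.38082873] [0.41181129 0.03874295 0.00094416]
[(13184, 85, np.float64(0.025), np.float64(-0.115)), (13186, 85, np.float64(0.025), np.float64(-0.12)), (13200, 80, np.float64(0.025), np.float64(-0.11)), (13214, 80, np.float64(0.025), np.float64(-0.105))]
```

drive_tool(
  rows=[
    [[-0.001,0,0.002],0],
    [[-0.001,0,0.002],0],
    [[0,0,0.001],0],
    [[0,0,0],0],
    [[0,0,0],0],
  ],
)

```text
t: 24.35
tool_pos: [0.644, -0.0824, 0.1653]
tool_rot: [2.124, 2.315, 0.0]
contact_force: [-0.4, 1.3, -1.5]
opening: 0.0445
grip_force: 25.8
```

drive_tool(
  rows=[
    [[0,0,0.002],0],
    [[0,0,0.002],0],
    [[0,0,0.001],0],
    [[0,0,0],0],
    [[0,0,0],0],
  ],
)

```text
t: 24.85
tool_pos: [0.6447, -0.0835, 0.1624]
tool_rot: [2.122, 2.313, -0.001]
contact_force: [-1.8, 0.1, 6.0]
opening: 0.0442
grip_force: 26.7
```

drive_tool(
  rows=[
    [[0,0,0.002],0],
    [[0,0,0.002],0],
    [[0,0,0],0],
    [[0,0,0],0],
  ],
)

```text
t: 25.25
tool_pos: [0.646, -0.0847, 0.161]
tool_rot: [2.119, 2.309, -0.0]
contact_force: [-2.5, -4.7, 12.6]
opening: 0.0446
grip_force: 27.9
```

```bash
python3 -c "
from h import *
o,R=st();p=bd(o['tool_pos']);print(p,o['tool_pos'][2],o['contact_force'],o['wrist_torque'])
snap('scene','s16.png')
print(fit2('s16',o['tool_pos'],range(78,100,3),np.arange(0.008,.032,.004),np.arange(-.106,-.09,.004)))"
```

```text
[ 0.08258667 -0.02804099] 0.16095899277985265 [-2.50755826 -4.65534002 12.57677697] [-0.29068163  0.62067579  0.07014557]
[(13017, 84, np.float64(0.028), np.float64(-0.106)), (13052, 84, np.float64(0.028), np.float64(-0.102)), (13161, 87, np.float64(0.028), np.float64(-0.098)), (13364, 87, np.float64(0.028), np.float64(-0.094))]
```

drive_tool(
  rows=[
    [[0,0,-0.003],0],
    [[0,0,0],0],
    [[0,0,0],0],
  ],
)

```text
t: 25.6
tool_pos: [0.6449, -0.0835, 0.1611]
tool_rot: [2.121, 2.312, -0.0]
contact_force: [-1.4, -2.7, 7.3]
opening: 0.0444
grip_force: 27.2
```

drive_tool(
  rows=[
    [[0,0,0],0],
    [[0,0,0],0],
    [[0,0,0],0],
    [[0,0,0],0],
    [[0,0,-0.015],0],
    [[0,0,-0.025],0],
    [[0,0,-0.03],0],
    [[0,0,0],0],
    [[0,0,0],0],
  ],
  jaw=0,
)

```text
t: 26.5
tool_pos: [0.6447, -0.0825, 0.2315]
tool_rot: [2.122, 2.313, 0.002]
contact_force: [-0.6, -0.3, -0.4]
opening: 0.0854
grip_force: 0.0
```

```bash
python3 -c "
from h import *
o,R=st();p=bd(o['tool_pos']);print(p,o['tool_pos'][2],o['contact_force'])
d=snap('scene','s17.png');snap('top','t17.png')
print(fit2('s17',[*wd(.081,0),.164],(0,84,87,90,93),np.arange(-0.016,.017,.004),(-.104,-.1,-.096)))
a=cv2.imread('pics/s17.png')[140:250,240:370];b=cv2.imread('pics/t17.png')[150:220,285:395]
a=cv2.resize(a,(650,550),interpolation=cv2.INTER_CUBIC)[100:450]
b=cv2.resize(b,None,fx=3.5,fy=3.5,interpolation=cv2.INTER_CUBIC);c=np.zeros((a.shape[0]+b.shape[0],650,3),np.uint8);c[:350]=a;c[350:,:b.shape[1]]=b
cv2.imwrite('pics/v17.png',c);print(c.shape)"
```

```text
[ 0.08146865 -0.02574963] 0.23149236356372405 [-0.63628146 -0.30980235 -0.40636191]
[(11770, 87, np.float64(-0.004), -0.1), (11861, 87, np.float64(-0.004), -0.096), (11968, 87, np.float64(-0.004), -0.104), (12099, 93, np.float64(0.0), -0.1)]
(595, 650, 3)
```

The block now stands upright at about xb=0.081, yb=-0.002, roughly 8 mm from both the stop and the fence. I'll regrip it lower and centred, with the fingertips above the fence.

drive_tool(
  rows=[
    [[0.012,0,0],0],
    [[0.012,0,0],0],
    [[0,0,0.02],0],
    [[0,0,0.03],0],
    [[0,0,0.025],0],
    [[0,0,0.014],0],
    [[0,0,0.007],0],
    [[0,0,0],0],
    [[0,0,0],0],
  ],
)

```text
t: 27.5
tool_pos: [0.6427, -0.0585, 0.1347]
tool_rot: [2.123, 2.314, 0.002]
contact_force: [-0.8, 0.1, 1.3]
opening: 0.0853
grip_force: 0.0
```

drive_tool(
  rows=[
    [[0,0,0],0],
    [[0,0,0],0],
    [[0,0,0],0],
    [[0,0,0],0],
    [[0,0,0],0],
    [[0,0,0],0],
    [[0,0,0],0],
    [[0,0,0],0],
  ],
  jaw=1,
  grip_force=25,
)

```text
t: 28.3
tool_pos: [0.6425, -0.0586, 0.1344]
tool_rot: [2.123, 2.314, 0.001]
contact_force: [0.2, -0.2, 6.0]
opening: 0.0449
grip_force: 24.2
```

```bash
python3 -c "
from h import *
o,R=st();p=bd(o['tool_pos']);print(p,o['tool_pos'][2],o['contact_force'],o['wrist_torque'])
d=snap('scene','s18.png')
print(fit2('s18',[*wd(.081,0),.164],(81,84,87,90,93,96),np.arange(-0.016,.017,.004),(-.104,-.1,-.096)))"
```

```text
[ 0.08134286 -0.00174239] 0.1344313245739822 [ 0.17666276 -0.15469145  5.96755487] [-0.05392453  0.17675549  0.00829826]
[(13324, 96, np.float64(-0.008), -0.104), (13324, 90, np.float64(-0.004), -0.104), (13420, 96, np.float64(-0.008), -0.1), (13428, 96, np.float64(-0.012), -0.104)]
```

drive_tool(
  rows=[
    [[0,0,-0.001],0],
    [[0,0,-0.0005],0],
    [[-0.002,0,0],0],
    [[-0.002,0,0],0],
    [[-0.002,0,0],0],
    [[-0.001,0,0],0],
    [[0,0,0],0],
    [[0,0,0],0],
  ],
)

```text
t: 29.15
tool_pos: [0.6422, -0.0627, 0.1351]
tool_rot: [-2.12, -2.311, -0.005]
contact_force: [-2.5, 10.2, 5.7]
opening: 0.0451
grip_force: 23.6
```

drive_tool(
  rows=[
    [[0,0,-0.001],0],
    [[0,0,-0.0005],0],
    [[-0.001,0,0],0],
    [[0,0,0],0],
    [[0,0,0],0],
  ],
)

```text
t: 29.65
tool_pos: [0.6423, -0.0642, 0.1358]
tool_rot: [-2.121, -2.312, -0.005]
contact_force: [-1.2, 8.0, 1.2]
opening: 0.0444
grip_force: 23.2
```

```bash
python3 -c "
from h import *
o,R=st();p=bd(o['tool_pos']);print(p,o['tool_pos'][2],o['contact_force'],o['wrist_torque'],o['tool_rot'])
d=snap('scene','s19.png');snap('top','t19.png')
print(fit2('s19',[*wd(.081,0),.164],(81,84,87,90,93,96),np.arange(-0.020,.017,.004),(-.104,-.1,-.096)))
a=cv2.imread('pics/s19.png')[160:235,260:350];cv2.imwrite('pics/v19.png',cv2.resize(a,None,fx=7,fy=7,interpolation=cv2.INTER_CUBIC))"
```

```text
[ 0.08062917 -0.0072596 ] 0.1358234502860854 [-1.21181304  8.03716036  1.18648841] [ 1.40647050e+00 -6.29881739e-05  3.42682531e-02] [-2.12053978 -2.31176871 -0.00452141]
[(13373, 96, np.float64(-0.008), -0.104), (13435, 96, np.float64(-0.008), -0.1), (13477, 96, np.float64(-0.004), -0.104), (13583, 96, np.float64(-0.012), -0.104)]
```

View pics/v19.png

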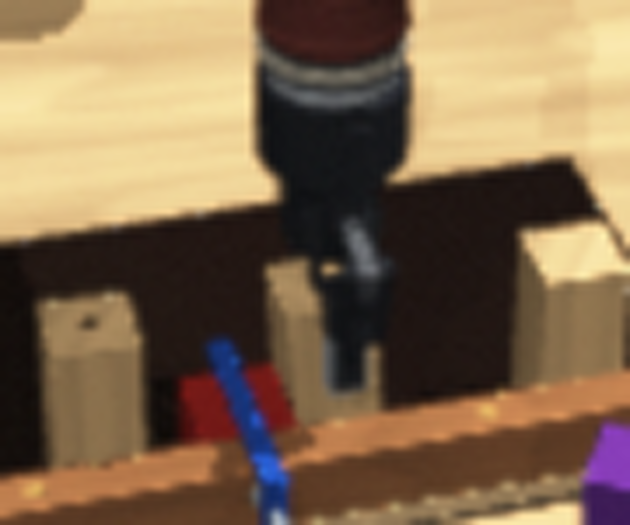

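The block leans toward the stop: its left edge runs from (268,280) to (298,425), so it was tipped by board drag. I'll back off and release it to settle flat, then regrip and carry it just clear of the board.

drive_tool(
  rows=[
    [[0.004,0,0],0],
    [[0.004,0,0],0],
    [[0.002,0,0],0],
    [[0,0,0],0],
    [[0,0,0],0],
  ],
)

```text
t: 30.25
tool_pos: [0.6417, -0.0566, 0.1363]
tool_rot: [-2.124, -2.315, 0.0]
contact_force: [0.0, -0.5, -1.1]
opening: 0.0449
grip_force: 23.0
```

drive_tool(
  rows=[
    [[0,0,0],0],
    [[0,0,0],0],
    [[0,0,0],0],
    [[0,0,0],0],
    [[0,0,0],0],
    [[0,0,0],0],
    [[0,0,0],0],
    [[0,0,0],0],
  ],
  jaw=0,
)

```text
t: 31.05
tool_pos: [0.6418, -0.0565, 0.1364]
tool_rot: [2.124, 2.315, 0.0]
contact_force: [0.1, -0.3, 0.6]
opening: 0.0854
grip_force: 0.0
```

```bash
python3 -c "
from h import *
o,R=st();p=bd(o['tool_pos']);print(p,o['tool_pos'][2],o['contact_force'],o['opening'])
d=snap('scene','s20.png')
print(fit2('s20',[*wd(.081,0),.164],(81,84,87,90,93,96,100),np.arange(-0.016,.017,.004),(-.104,-.1,-.096)))
# left edge of block: row-wise first pine column
def edge(f,c0,c1,rows):
    im=dict(np.load('pics/'+f+'.npz'))['image'].astype(int); out=[]
    for r in rows:
        s=im[r,c0:c1,2]; g=np.diff(s); k=g.argmax(); out.append(int(c0+k))
    return out
for f in('s17','s18','s19','s20'):print(f,edge(f,290,306,range(199,219,2)))
"
```

```text
[0.08083001 0.00045075] 0.13640371415925284 [ 0.11244502 -0.31015871  0.64498929] 0.08535404171898738
[(13063, 100, np.float64(-0.012), -0.104), (13212, 96, np.float64(-0.008), -0.104), (13217, 100, np.float64(-0.012), -0.1), (13294, 96, np.float64(-0.008), -0.1)]
s17 [299, 300, 301, 298, 298, 298, 298, 294, 295, 296]
s18 [299, 300, 298, 298, 298, 298, 298, 294, 295, 296]
s19 [297, 298, 297, 297, 298, 298, 298, 294, 295, 296]
s20 [301, 302, 303, 300, 300, 300, 300, 294, 295, 296]
```

```bash
python3 -c "
from h import *
for f in('s17','s20'):
    d=dict(np.load('pics/'+f+'.npz'));im=d['image']
    print(f)
    for r in range(190,224,2):print(r,' '.join('%3d'%v for v in im[r,290:324,2]))
    for th in (90,96):
        h=[]
        for x,y,z in((.1035,-.0225,.1),(.1035,-.0225,.04),(.1035,.0225,.1),(.1035,.0225,.04),(.0585,-.0225,.1)):
            h.append(np.round(proj(d,[*wd(x,y-.002),.014+z]),1).tolist())
    print(h)
"
```

```text
s17
190  93  72  68  57  52  45  36  35  35  35  34  37  57  86  46  24  19  19  34  42  35  30  31  29  29  31  30  30  31  29  30  30  31  31
192  34  34  35  34  35  34  34  35  34  33  34  37  56  85  47  23  23  23  35  43  36  31  31  31  31  30  32  30  31  28  30  31  31  30
194  35  34  34  35  35  34  34  34  33  34  35  35  57  85  54  35  31  38  48  47  38  34  31  30  29  29  30  31  30  30  31  31  29  30
196  34  34  33  33  34  33  34  34  34  37  43  55  71  79 100 123 130 143 159 161 178 156  78  37  31  30  32  30  30  31  29  29  31  29
198  35  34  34  33  33  34  33  35  49 136 229 239 242 243 244 245 245 245 244 239 233 227 173  82  37  30  30  29  32  30  30  32  31  29
200  35  34  34  35  34  33  34  34  40  94 189 243 247 247 245 244 245 244 241 238 238 238 235 188  89  36  30  30  29  31  33  31  30  30
202  34  34  34  35  33  34  34  34  42  83 120 200 240 246 247 248 248 246 241 242 244 245 245 240 183  83  36  29  30  31  31  31  31  29
204  35  34  34  36  34  34  34  34  41  83 106 132 227 238 238 238 238 227 201 180 164 157 157 156 151  81  38  32 
[... 3129 characters left out ...]
128 103  56  27  24  25  41  80  52  34  31  31  31  31  33
216 115 106  58  28  22  39  94 112 115 116 121  99 107 111 125 140 138 136 140 139 121  92  73  69  84 106 100  57  34  31  26  25  33  42
218 115 110  79  39  24  26  51  97 112 113 113 106 103 108 124 135 137 137 140 144 148 147 139 133 135 134 118 117 122 140 170 179 182 185
220 114 114 111  78  37  23  26  53  98 108 112 114 113 110 111 153 159 180 192 183 180 184 189 188 184 182 183 184 186 186 187 188 190 192
222 124 125 117  98  64  34  24  26  53  95 106 110 112 110 110 115 112 111 110 111 129 167 179 181 180 183 186 189 186 183 182 188 198 194
[[302.9, 204.7], [302.9, 218.5], [315.5, 202.7], [315.2, 216.4], [299.5, 197.3]]
```

Pixel columns show the block standing plumb (vertical edge at col 301 in all rows), about 12 mm from the stop. I'll regrip it firmer, lift about 2 mm and carry it to the stop.

drive_tool(
  rows=[
    [[0.002,0,0.002],0],
    [[0,0,0],0],
    [[0,0,0],0],
    [[0,0,0],0],
    [[0,0,0],0],
    [[0,0,0],0],
    [[0,0,0],0],
    [[0,0,0],0],
    [[0,0,0],0],
  ],
  jaw=1,
  grip_force=50,
)

```text
t: 32.0
tool_pos: [0.6416, -0.0545, 0.1343]
tool_rot: [-2.124, -2.315, 0.0]
contact_force: [0.4, -1.0, -0.9]
opening: 0.0446
grip_force: 46.4
```

drive_tool(
  rows=[
    [[0,0,-0.002],0],
    [[0,0,-0.002],0],
    [[0,0,-0.002],0],
    [[0,0,0],0],
    [[0,0,0],0],
  ],
)

```text
t: 32.5
tool_pos: [0.6417, -0.0545, 0.1406]
tool_rot: [2.124, 2.315, 0.0]
contact_force: [-0.0, 0.5, -1.2]
opening: 0.0447
grip_force: 46.4
```

```bash
cat >> h.py <<'E'
def edges(f):
    d=snap('scene',f+'.png'); im=d['image'][...,2].astype(float); L=[]
    for r in range(198,212,2):
        s=im[r,285:310]; k=np.where(s>62)[0][0]; L.append(round(285+k-1+(62-s[k-1])/(s[k]-s[k-1]),2))
    return L
E
python3 -c "
from h import *
o,R=st();p=bd(o['tool_pos']);print(p,o['tool_pos'][2],o['contact_force'],o['wrist_torque']);print(edges('s21'))"
```

```text
[0.08087946 0.00241629] 0.14057740734692542 [-0.03469544  0.4518009  -1.19845566] [ 0.00883244 -0.02210956  0.00083432]
[np.float64(300.37), np.float64(300.51), np.float64(300.48), np.float64(300.49), np.float64(300.5), np.float64(300.49), np.float64(300.51)]
```

drive_tool(
  rows=[
    [[0,0,0.003],0],
    [[-0.003,0,0.001],0],
    [[-0.003,0,0],0],
    [[-0.003,0,0],0],
    [[-0.002,0,0],0],
    [[0,0,0],0],
    [[0,0,0],0],
  ],
)

```text
t: 33.25
tool_pos: [0.6423, -0.0638, 0.1363]
tool_rot: [-2.121, -2.312, -0.004]
contact_force: [-0.5, 6.4, 1.0]
opening: 0.0447
grip_force: 46.5
```

```bash
python3 -c "
from h import *
o,R=st();p=bd(o['tool_pos']);print(p,o['tool_pos'][2],o['contact_force'],o['wrist_torque']);print(edges('s22'))"
```

```text
[ 0.08073578 -0.00685661] 0.13633291993901267 [-0.53348049  6.40732276  1.00396274] [1.22300592 0.19230954 0.0893295 ]
[np.float64(297.65), np.float64(297.92), np.float64(298.16), np.float64(298.16), np.float64(298.13), np.float64(298.19), np.float64(298.11)]
```

It's in contact with the stop (6 N) and plumb. Now toward the fence.

drive_tool(
  rows=[
    [[0,0.003,0],0],
    [[0,0.003,0],0],
    [[0,0.002,0],0],
    [[0,0.001,0],0],
    [[0,0,0],0],
    [[0,0,0],0],
  ],
)

```text
t: 33.9
tool_pos: [0.6505, -0.063, 0.1354]
tool_rot: [-2.12, -2.311, -0.001]
contact_force: [-2.7, 5.8, -1.4]
opening: 0.0446
grip_force: 46.4
```

drive_tool(
  rows=[
    [[0,0.001,0],0],
    [[0,0.001,0],0],
    [[0,0,0],0],
    [[0,0,0],0],
  ],
)

```text
t: 34.3
tool_pos: [0.6524, -0.0629, 0.1354]
tool_rot: [-2.12, -2.311, -0.001]
contact_force: [-1.9, 5.8, -1.3]
opening: 0.0447
grip_force: 46.3
```

```bash
python3 -c "
from h import *
o,R=st();p=bd(o['tool_pos']);print(p,o['tool_pos'][2],o['contact_force'],o['wrist_torque']);print(edges('s23'))"
```

```text
[ 0.0908766  -0.00687185] 0.1353948173926747 [-1.90234651  5.77325692 -1.25226524] [1.05772801 0.4991554  0.04092247]
[np.float64(300.31), np.float64(298.51), np.float64(298.51), np.float64(298.8), np.float64(298.81), np.float64(298.77), np.float64(298.77)]
```

drive_tool(
  rows=[
    [[0,0.001,0],0],
    [[0,0.001,0],0],
    [[0,0.001,0],0],
    [[0,0,0],0],
    [[0,0,0],0],
  ],
)

```text
t: 34.85
tool_pos: [0.6542, -0.0627, 0.1353]
tool_rot: [-2.117, -2.309, 0.004]
contact_force: [-7.6, 5.5, 2.8]
opening: 0.0445
grip_force: 46.8
```

drive_tool(
  rows=[
    [[0,0,0.001],0],
    [[0,0,0.001],0],
    [[0,0,0.001],0],
    [[0,0,0],0],
    [[0,0,0],0],
  ],
)

```text
t: 35.35
tool_pos: [0.6542, -0.0627, 0.1345]
tool_rot: [-2.117, -2.309, 0.005]
contact_force: [-14.2, 6.5, 13.0]
opening: 0.0445
grip_force: 47.9
```

```bash
python3 -c "
from h import *
o,R=st();p=bd(o['tool_pos']);print(p,o['tool_pos'][2],o['contact_force'],o['wrist_torque'],o['tool_rot']);print(edges('s24'))"
```

```text
[ 0.09266339 -0.00681851] 0.1344943202652905 [-14.1524204    6.48789896  13.0220097 ] [1.15042811 2.34370713 0.11767957] [-2.11689803 -2.30893519  0.00488033]Traceback (most recent call last):
  File "<string>", line 3, in <module>
    o,R=st();p=bd(o['tool_pos']);print(p,o['tool_pos'][2],o['contact_force'],o['wrist_torque'],o['tool_rot']);print(edges('s24'))
                                                                                                                    ~~~~~^^^^^^^
  File "h.py", line 64, in edges
    s=im[r,285:310]; k=np.where(s>62)[0][0]; L.append(round(285+k-1+(62-s[k-1])/(s[k]-s[k-1]),2))
                       ~~~~~~~~~~~~~~~~~^^^
IndexError: index 0 is out of bounds for axis 0 with size 0
```

drive_tool(
  rows=[
    [[-0.001,-0.001,-0.0005],0],
    [[0,0,0],0],
    [[0,0,0],0],
    [[0,0,0],0],
  ],
)

```text
t: 35.8
tool_pos: [0.654, -0.0629, 0.1345]
tool_rot: [-2.118, -2.309, 0.0]
contact_force: [-8.7, 8.6, 8.1]
opening: 0.0446
grip_force: 47.4
```

```bash
python3 -c "
from h import *
o,R=st();f=o['contact_force'];print(bd(o['tool_pos']),bd(C+f[:2]),f[2],o['wrist_torque'])
d=snap('scene','s25.png');im=d['image'][...,2]
for r in range(190,222,2):print(r,' '.join('%3d'%v for v in im[r,290:324]))
"
```

```text
[ 0.0924056  -0.00698626] [-7.92557582  9.33458075] 8.11257936461913 [1.55730363 1.59282574 0.05918429]
190  94  72  68  58  53  44  37  35  33  35  28  19  17  16  16  17  17  17  20  19  22  22  23  23  25  29  31  32  31  29  31  30  30  30
192  34  34  35  36  34  33  34  34  35  34  31  21  19  20  23  24  22  18  20  22  21  28  23  28  27  29  30  30  30  30  30  31  30  29
194  34  35  36  32  35  34  34  35  33  34  31  21  19  19  21  21  21  19  19  30  58  88  68  41  28  26  30  29  31  30  30  30  31  29
196  34  33  35  35  33  35  36  33  35  36  34  28  21  18  20  22  20  16  17  24  57 100 108  75  40  30  30  31  31  30  30  31  30  32
198  35  35  34  33  35  35  34  35  35  35  44  49  46  49  39  24  22  19  20  20  33  72 104 105  61  34  32  29  31  32  31  30  30  30
200  33  34  34  34  35  35  35  35  41  86 147 155 156 157 128  59  43 108 114  79  47  53  95 110 109  70  48  37  32  30  30  31  31  30
202  34  34  33  35  36  34  34  34  38  72 130 163 169 169 155  82  35  40  34  32  28  30  44  52  50  33  23  26  31  30  30  31  29  30
204  35  33  33 
[... 543 characters left out ...]

212  28  24  22  24  34  70  81  94 104  91 106 110 115 130 130 126 125 100  64  31  18  17  35  93 113  78  43  33  32  33  31  33  31  33
214 106  58  29  24  36  85 110 115 117 125 114 110 116 130 131 127 124 100  79  40  20  20  34  97 117  79  42  33  31  32  31  30  31  30
216 115 107  57  26  24  40  94 113 115 114 108 103 113 131 134 130 126 103  68  35  22  22  41  99 118  77  41  32  32  30  26  26  32  41
218 116 112  80  40  23  27  51  94 112 113 114 107 113 131 132 130 129 121 106  90  99 109 121 135 148 104  96 113 121 140 170 178 182 185
220 114 114 112  78  39  25  26  53  96 108 111 114 116 123 112 115 119 127 133 120 136 180 190 188 183 182 182 184 186 187 188 189 190 193
```

Contact is plumb and snug, with fence 7.9 N, stop 9.3 N and down 8.1 N. I'll firm it slightly for margin and hold.

drive_tool(
  rows=[
    [[0,0.0005,0.0004],0],
    [[0,0,0],0],
    [[0,0,0],0],
    [[0,0,0],0],
    [[0,0,0],0],
    [[0,0,0],0],
    [[0,0,0],0],
  ],
)

```text
t: 36.55
tool_pos: [0.6541, -0.0629, 0.1345]
tool_rot: [-2.117, -2.309, 0.002]
contact_force: [-12.3, 8.4, 11.5]
opening: 0.0446
grip_force: 47.8
```

```bash
python3 -c "
from h import *
for i in range(3):
    d=snap('scene','s26.png');o,R=st();f=o['contact_force'];print(o['t'],bd(o['tool_pos']),bd(C+f[:2]),f[2])
a=cv2.imread('pics/top0.png').astype(int);b=snap('top','t26.png')['image'].astype(int)
for n,(x,y) in dict(neigh=(.0855,.1175),drilled=(.083,-.18)).items():
    u=proj(dict(np.load('pics/t26.npz')),[*wd(x,y),.114]).astype(int);w=(slice(u[1]-9,u[1]+10),slice(u[0]-9,u[0]+10))
    print(n,u,abs(a[w]-b[w]).mean())
"
```

```text
36.6 [ 0.09254158 -0.00698211] [-11.78966392  10.27499009] 11.394090276201435
36.65 [ 0.0925387 -0.0069957] [-12.44225739  10.43943378] 11.84412504761882
36.7 [ 0.09256569 -0.00698432] [-11.21257141  10.42016655] 11.885687560096494
neigh [299 175] 8.658356417359187
drilled [399 166] 14.247460757156048
```

```bash
python3 -c "
from station import ctrl
print(ctrl.finish_job())"
```

```text
the job is handed in; nothing more can be done
None
```

The foot is standing plumb in its place and is still gripped. One diagonal push holds it at about 11 N to the fence, 10 N to the stop and 12 N down on the board; I saw no sign that the other feet had moved, but my last picture comparison of them was inconclusive.

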